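# Show the gap in the socket rail and the socket that fills it

### The arm

A 6-joint arm with a two-finger parallel gripper is mounted at the origin on the work surface. World frame = base frame: x ahead of the robot, y to its left, z up, the work surface at z = 0. Lengths are in m, angles in rad, forces in N, time in s.
With the tool pointing down it reaches from about 0.3 to 0.775 m from the base axis. Payload 14.6 kg.
Tool frame: the origin (TCP) lies midway between the tips of the shut fingers; the grasp point (between the pads) lies 19 mm behind it (ctrl.pinch_z is the distance from the TCP to the grasp point, in m); z points along the fingers, y is the line along which they close (so a half turn about z gives the same grasp; the last joint's range is limited). The gripper opens to 94 mm and grips with 3 to 60 N. Pads are 16 mm wide; open, the fingers measure 119 mm over their backs; the gripper's body (75 mm by 177 mm) begins 78 mm behind the grasp point.
Start: joints at [1.069, 0.3, 1.521, -0, 1.321, -0.067], TCP at [0.232, 0.499, 0.205] pointing down, gripper open.
Joint ranges: [-3.03, 3.03], [-0.79, 2.21], [0.23, 2.52], [-1.04, 4.18], [0, 3.07], [-2.55, 2.55]. Speed limits (rad/s): [2.22, 2.22, 2.57, 3.14, 3.14, 3.14].

### API

Orientations are given as [roll, pitch, yaw] about the fixed x, y, z axes, in that order (R = Rz(yaw) Ry(pitch) Rx(roll)).
In Python, from station import ctrl gives the robot as it stands.
- The arm moves only by the tool jog_arm, never from a script. Its argument "motion" is a list of rows, each a list of 7 numbers: the shift along the tool's x, y, z in m, then the turn, a rotation vector about the tool's x, y, z in rad, then the opening, from -1 (shut) to 1 (fully open). In form: [[tx, ty, tz, rx, ry, rz, gripper], ...]. A call has 1 to 5 rows; each row shifts and turns the commanded pose from where the row before left it, along the tool's axes as they then stand; what a row does not reach is not made up. A row lasts 1/10 s, in which the tool goes at most 50 mm and 8.59 degrees, less where a joint would pass 70% of its speed; a pose out of reach is approached as far as the arm can. A call is refused whole if a number of a shift passes 0.05 or a number of a turn 0.15, either way. A call with a gripper value outside its range is refused whole. The fingers move at their own pace and stop on an object; "squeeze" is the grip in N (left out, the last holds). Time passes only in rows, so rows that do not move let the fingers close. It gives the time, the measured TCP pose, the force, the opening and the grip force at its end, in the units of the state.
- ctrl.get_obs(): the state, without advancing time (a new reading comes with each control period).
- ctrl.camera(name): name is "scene" or "top"; returns the picture (480x640x3 uint8, red, green, blue); there is no depth.
- ctrl.camera_model(name): a dict with "intrinsics" (3x3 intrinsics, pixels), "k1" (the pictures are not rectified: a ray, as slopes to the right and down, at radius r is drawn at 1 + k1 r^2 times it, then the intrinsics apply), "rvec" (rotation vector, rad) and "tvec" (3), from world to camera coordinates, as OpenCV has them. Camera axes: x right, y down, z forward; pixel columns grow to the right and rows downward; lengths in m; the calibration is good to about 2 mm. A picture is of the moment at which its call begins. camera_model takes no time and is no camera call.
- ctrl.hand_in(): hands the job in; it is judged then, once.
The state is a dict: "time_s": time; "qpos": joint angles; "joint_vel": joint speeds; "tau": joint torques, N m; "ee_pos": TCP position; "eef_rot": TCP orientation; "force": force on the tool from outside, world axes, zero at the start; "moment": the same for the moment, N m; "grip_width": finger opening in m; "grip_force": force on a finger pad.
Only numpy, scipy, OpenCV 4.12 (cv2) and the standard library are available. Lean on these libraries where they do the work, as an engineer would, in place of code of your own. Each camera call takes 0.05 s, during which the arm holds its last target. There are 200 camera calls.

### The job

The socket set is being checked before it is put away, and one socket is missing from its rail. Show your helper where it goes and which one it is: point straight down at the bare post of the rail, with the fingertips two or three centimetres above it for two seconds, then in the same way at the loose socket on the bench that belongs on that post, by its size, and finish still pointing at it. Touch nothing at all, and travel well above the tools, so that the hand is never brought down over any other socket.

Things in the scene. Friction and masses are not known exactly. Their poses are not given: they have to be found in the camera images.
- rail: socket rail fixed on the bench: aluminium bar 40 mm wide (x), 330 long (y), 10 high, end caps 13 high, with a row of six black posts 48 mm apart, 12 mm thick, 24 mm tall. Origin: middle of its underside, z up. From y = -120 to +120 mm the posts carry chrome sockets of 22, 26, 30 mm outside diameter, none (the bare post, y = +24 mm), 38, 44 mm, in order of size
- bare_post (a point): middle of the top of the bare post, the one post of the rail that carries no socket; 34 mm above the bench. The tops of the two sockets beside it stand 18 and 23 mm higher than this point, with 62 mm free between them
- loose_34: short chrome socket standing loose on the bench, outside diameter 34 mm, height 44 mm, hexagon mouth up: the one missing from the rail, between its 30 and 38 mm neighbours. Origin: middle of its underside, on the bench; z up, so its top is 44 mm above the origin
- loose_22: another short chrome socket standing loose on the bench, outside diameter 22 mm, height 38 mm; its size is already on the rail. Origin: middle of its underside
- loose_44: another short chrome socket standing loose on the bench, outside diameter 44 mm, height 50 mm; its size is already on the rail. Origin: middle of its underside
- deep_30: deep (tall) chrome socket standing loose on the bench, outside diameter 30 mm, height 78 mm; not of this set. Origin: middle of its underside
- rail_22: short chrome socket on a post of the rail, outside diameter 22 mm, height 38 mm, its top 48 mm above the bench. Origin: middle of its underside, on the bar of the rail
- rail_26: short chrome socket on a post of the rail, outside diameter 26 mm, height 40 mm, its top 50 mm above the bench. Origin: middle of its underside, on the bar of the rail
- rail_30: short chrome socket on a post of the rail, outside diameter 30 mm, height 42 mm, its top 52 mm above the bench. Origin: middle of its underside, on the bar of the rail
- rail_38: short chrome socket on a post of the rail, outside diameter 38 mm, height 47 mm, its top 57 mm above the bench. Origin: middle of its underside, on the bar of the rail
- rail_44: short chrome socket on a post of the rail, outside diameter 44 mm, height 50 mm, its top 60 mm above the bench. Origin: middle of its underside, on the bar of the rail
- tape_measure: tape measure lying flat, black, 75 x 70 mm, 36 mm high, standing among the loose sockets; bystander. Origin: middle of its underside
- ratchet: ratchet handle, 250 mm long, lying on the left, up to 43 mm high; bystander. Origin: middle of the handle's length, on the bench
- extension_bar: steel extension bar, 125 mm long, 23 mm thick, lying on the right; bystander. Origin: middle of its underside

How it is judged:
On the way, in this order (a step that is already met when the one before it is completed fails the run):
1. the fingertips point down at the bare post of the rail, without touching, for 1.5 s (horizontal distance between the grasp point and bare_post below 0.016 m and z of the grasp point in the frame of bare_post between 0 and 0.084 m), for 1.5 s.
2. the fingertips point down at the 34 mm socket, without touching, for 1.5 s (horizontal distance between the grasp point and loose_34 below 0.016 m and z of the grasp point in the frame of loose_34 between 0.044 and 0.113 m), for 1.5 s.
At the end, for the whole second after the job is handed in: The fingertips are still over the 34 mm loose socket, within 16 mm of its axis and no more than 50 mm above its top; every socket and every other loose thing is within 8 mm of where it started. (Pointing at the bare post: within 16 mm of its axis, no more than 65 mm above its top.) (all of step 2 and distance of each of loose_34, loose_22, loose_44, deep_30, rail_22, rail_26, rail_30, rail_38, rail_44, tape_measure, ratchet, extension_bar from where it was at the start of the episode below 0.008 m); the robot touches nothing.
It fails at once if the robot touches anything (contact force between any of the fingers, the arm and anything else above 0.3 N).
It fails at once if a socket is lifted or carried, or any loose thing is shifted by more than 10 mm (distance of any of loose_34, loose_22, loose_44, deep_30, rail_22, rail_26, rail_30, rail_38, rail_44, tape_measure, ratchet, extension_bar from where it was at the start of the episode above 0.01 m).
It fails at once if the fingertips are brought down over another socket (within 15 mm of its axis and less than 40 mm above its top) ((horizontal distance between the grasp point and rail_22 below 0.015 m and z of the grasp point in the frame of rail_22 between 0.038 and 0.097 m) or (horizontal distance between the grasp point and rail_26 below 0.015 m and z of the grasp point in the frame of rail_26 between 0.04 and 0.099 m) or (horizontal distance between the grasp point and rail_30 below 0.015 m and z of the grasp point in the frame of rail_30 between 0.042 and 0.101 m) or (horizontal distance between the grasp point and rail_38 below 0.015 m and z of the grasp point in the frame of rail_38 between 0.047 and 0.106 m) or (horizontal distance between the grasp point and rail_44 below 0.015 m and z of the grasp point in the frame of rail_44 between 0.05 and 0.109 m) or (horizontal distance between the grasp point and loose_22 below 0.015 m and z of the grasp point in the frame of loose_22 between 0.038 and 0.097 m) or (horizontal distance between the grasp point and loose_44 below 0.015 m and z of the grasp point in the frame of loose_44 between 0.05 and 0.109 m) or (horizontal distance between the grasp point and deep_30 below 0.015 m and z of the grasp point in the frame of deep_30 between 0.078 and 0.137 m)).
It also fails if it takes over 40 s, if anything falls off the work surface, if the arm or the gripper's body presses on something with over 40 N, if the wrist force passes 120 N, or if a joint passes its speed limit or range.

## Working session

There is one attempt and no reset: what is moved stays moved. The work goes in short steps, Python scripts to look and compute and a tool call to move; the robot and the scene stay as the last step left them, time stands still between calls to the robot, and variables do not carry over. Pictures are saved under pics/ and viewed, at most 10 in all, crops included, and the job is handed in when it is done.

Besides the shell and the picture viewer there is one more tool, called after "Call:" as a command line: name --pt "numbers of a row" for each row, then --argument value for the rest. jog_arm: Moves the arm, as the interface text tells. Its arguments: {"type":"object","properties":{"motion":{"type":"array"},"squeeze":{"type":"number"}},"required":["motion"]}

```bash
mkdir -p pics; python3 - <<'E'
from station import ctrl
import cv2
for n in("top","scene"):
    cv2.imwrite(f"pics/{n}0.png",ctrl.camera(n)[:,:,::-1]); print(ctrl.camera_model(n))
o=ctrl.get_obs(); print(o["time_s"],o["ee_pos"],o["eef_rot"],ctrl.pinch_z,o["grip_width"])
E
```

```text
{'intrinsics': array([[486.40930299,   0.        , 309.44511276],
       [  0.        , 486.40930299, 239.79792213],
       [  0.        ,   0.        ,   1.        ]]), 'k1': -0.021150230784475775, 'rvec': array([ 2.1601322 , -2.12989613,  0.100667  ]), 'tvec': array([-4.32129617e-04,  5.64009212e-01,  9.51639059e-01])}
{'intrinsics': array([[512.14962963,   0.        , 311.97602063],
       [  0.        , 512.14962963, 239.31839955],
       [  0.        ,   0.        ,   1.        ]]), 'k1': 0.0095736026363942, 'rvec': array([ 1.27005895,  2.02154975, -1.08723474]), 'tvec': array([ 0.24848524, -0.2216706 ,  1.69437061])}
0.1 [0.23156818 0.49863168 0.20496274] [-3.14062639e+00 -5.83284054e-05  2.70678684e+00] 0.0188 0.09407537670309422
```

View pics/top0.png

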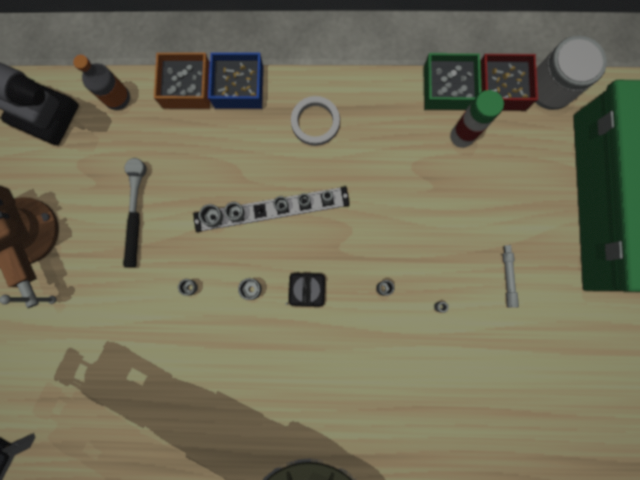

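View pics/scene0.png

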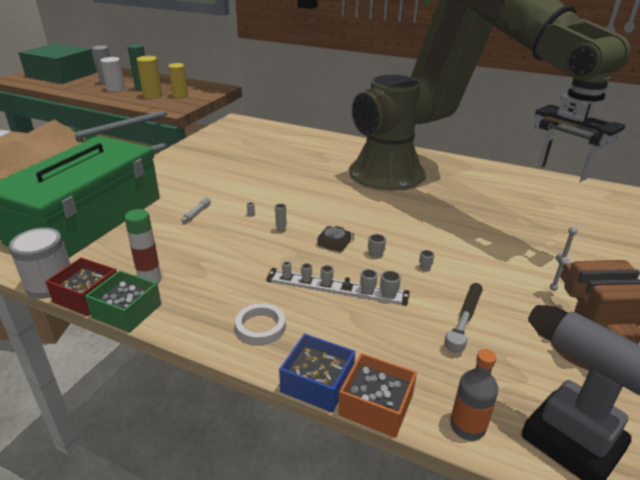

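The top view shows the rail running from (197,222) to (346,196) with the bare post near (260,211). The loose sockets are at (188,287), (251,288, largest), (386,287, the tall one in the scene view) and (441,307, smallest), so (188,287) should be the 34. I'll zoom in and measure.

```bash
cat >h.py <<'E'
import numpy as np,cv2
from station import ctrl
def ray(n,u,v):
    m=ctrl.camera_model(n);K=m["intrinsics"]
    d=np.array([m["k1"],0,0,0,0.])
    p=cv2.undistortPoints(np.array([[[u,v]]],float),K,d)[0,0]
    R=cv2.Rodrigues(m["rvec"])[0]
    return -R.T@m["tvec"],R.T@np.array([p[0],p[1],1])
def atz(n,u,v,z):
    c,d=ray(n,u,v);return c+d*(z-c[2])/d[2]
def proj(n,P):
    m=ctrl.camera_model(n)
    return cv2.projectPoints(np.array(P,float).reshape(-1,1,3),m["rvec"],m["tvec"],m["intrinsics"],np.array([m["k1"],0,0,0,0.]))[0][:,0]
E
python3 - <<'E'
from h import *
a=cv2.imread("pics/top0.png");b=cv2.imread("pics/scene0.png")
c=cv2.resize(a[180:320,160:360],None,fx=4,fy=4,interpolation=2)
d=cv2.resize(b[220:320,250:450],None,fx=4,fy=4,interpolation=2)
cv2.imwrite("pics/t1.png",c);cv2.imwrite("pics/s1.png",d)
for n,u,v,z in[("bare",260,211,.034),("A",188,287,.044),("B",251,288,.05),("C",386,287,.078),("D",441,307,.038),("cap1",197,222,.013),("cap2",346,196,.013)]: print(n,atz("top",u,v,z).round(3))
E
```

```text
bare [0.622 0.11  0.034]
A [0.465 0.249 0.044]
B [0.465 0.121 0.05 ]
C [ 0.47  -0.141  0.078]
D [ 0.433 -0.255  0.038]
cap1 [0.601 0.245 0.013]
cap2 [ 0.66  -0.067  0.013]
```

View pics/t1.png

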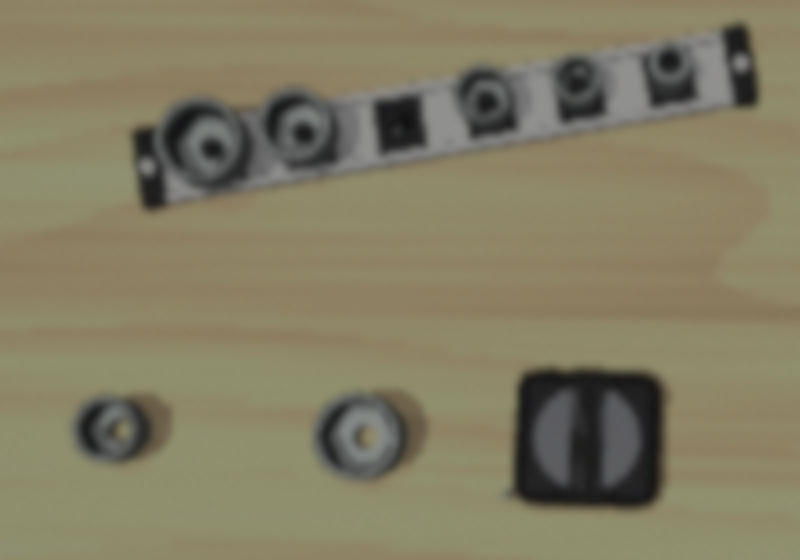

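View pics/s1.png

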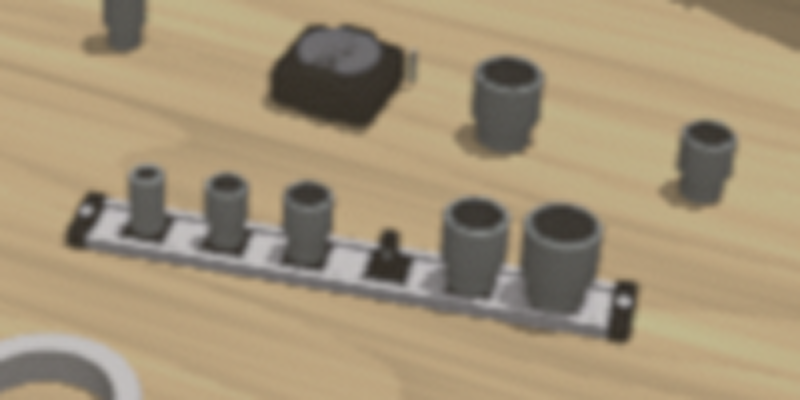

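The crops show the bare post between the 30 and 38, with its top at about t1 (401,121) and s1 (390,235). The loose socket on the left has a rim about 19 px wide, roughly 35 mm, with its top centre at t1 (111,430) and s1 (709,132). I'll cross-check both points with the two cameras.

```bash
python3 - <<'E'
from h import *
T=lambda x,y:(160+x/4,180+y/4); S=lambda x,y:(250+x/4,220+y/4)
for n,t,s,z in[("post",(401,121),(390,235),.034),("L34",(111,429),(709,132),.044)]:
    print(n,atz("top",*T(*t),z).round(4),atz("scene",*S(*s),z).round(4))
    (c,d),(e,f)=ray("top",*T(*t)),ray("scene",*S(*s))
    k=np.linalg.lstsq(np.c_[d,-f],e-c,rcond=None)[0];print("tri",((c+d*k[0]+e+f*k[1])/2).round(4))
a,b=atz("top",*T(148,166),.013),atz("top",*T(741,62),.013)
u=(a-b)/np.linalg.norm(a-b);print(np.linalg.norm(a-b),(a+b)/2+.024*u,np.degrees(np.arctan2(-u[0],u[1])))
E
```

```text
post [0.6238 0.1094 0.034 ] [0.6329 0.1153 0.034 ]
tri [0.6247 0.1112 0.027 ]
L34 [0.4641 0.2493 0.044 ] [0.468  0.2532 0.044 ]
tri [0.4638 0.2514 0.0406]
0.3154668338801001 [0.62714985 0.11328005 0.013     ] 10.694007027665346
```

Both views and the rail geometry agree within a few mm: post about (0.626, 0.112), socket about (0.465, 0.251). I'll shut the fingers and travel at z = 0.2.

Call:
jog_arm --pt "-0.01 -0.004 0 0 0 0 -1" --pt "-0.025 -0.009 0 0 0 0 -1" --pt "-0.03 -0.01 0 0 0 0 -1" --pt "-0.03 -0.01 0 0 0 0 -1" --pt "-0.03 -0.01 0 0 0 0 -1"

```text
time_s: 0.6
ee_pos: [0.328, 0.4056, 0.2053]
eef_rot: [-3.141, 0.0, 2.707]
force: [-0.2, 1.0, 0.1]
grip_width: 0.0576
grip_force: 0.0
```

Call:
jog_arm --pt "-0.03 -0.011 0 0 0 0 -1" --pt "-0.03 -0.011 0 0 0 0 -1" --pt "-0.03 -0.011 0 0 0 0 -1" --pt "-0.03 -0.011 0 0 0 0 -1" --pt "-0.03 -0.011 0 0 0 0 -1"

```text
time_s: 1.1
ee_pos: [0.4407, 0.2924, 0.2054]
eef_rot: [-3.141, -0.0, 2.707]
force: [-0.1, -0.1, -0.5]
grip_width: 0.0174
grip_force: 0.0
```

Call:
jog_arm --pt "-0.03 -0.011 0 0 0 0 -1" --pt "-0.03 -0.011 0 0 0 0 -1" --pt "-0.03 -0.011 0 0 0 0 -1" --pt "-0.03 -0.011 0 0 0 0 -1" --pt "-0.03 -0.011 0 0 0 0 -1"

```text
time_s: 1.6
ee_pos: [0.5534, 0.1792, 0.2053]
eef_rot: [-3.141, -0.0, 2.707]
force: [0.1, 0.3, 1.1]
grip_width: 0.0005
grip_force: 0.0
```

Call:
jog_arm --pt "-0.03 -0.011 0 0 0 0 -1" --pt "-0.02 -0.008 0 0 0 0 -1" --pt "-0.01 -0.004 0 0 0 0 -1" --pt "0 0 0 0 0 0 -1" --pt "0 0 0 0 0 0 -1"

```text
time_s: 2.1
ee_pos: [0.5969, 0.1353, 0.2054]
eef_rot: [-3.142, -0.0, 2.707]
force: [-0.9, -0.9, -0.3]
grip_width: 0.0004
grip_force: 0.0
```

```bash
cat >>h.py <<'E'
from scipy.spatial.transform import Rotation as Ro
def go(x,y,z):
    o=ctrl.get_obs();print(o["time_s"],o["ee_pos"].round(4),o["eef_rot"].round(3),o["grip_width"],"tool shift",Ro.from_euler("xyz",o["eef_rot"]).inv().apply(np.array([x,y,z])-o["ee_pos"]).round(4))
E
python3 -c "
from h import *
go(.626,.112,.1)"
```

```text
2.1 [0.5969 0.1353 0.2054] [-3.142 -0.     2.707] 0.0003599313432867772 tool shift [-0.0362 -0.0088  0.1054]
```

Call:
jog_arm --pt "-0.018 -0.005 0 0 0 0 -1" --pt "-0.018 -0.004 0 0 0 0 -1" --pt "0 0 0.03 0 0 0 -1" --pt "0 0 0.03 0 0 0 -1" --pt "0 0 0.03 0 0 0 -1"

```text
time_s: 2.6
ee_pos: [0.6256, 0.1126, 0.1147]
eef_rot: [3.141, 0.0, 2.708]
force: [-1.0, -0.9, -1.5]
grip_width: 0.0005
grip_force: 0.0
```

Call:
jog_arm --pt "0 0 0.015 0 0 0 -1" --pt "0 0 0 0 0 0 -1" --pt "0 0 0 0 0 0 -1"

```text
time_s: 2.9
ee_pos: [0.6266, 0.1121, 0.1019]
eef_rot: [3.141, 0.001, 2.707]
force: [-0.4, -0.2, 1.0]
grip_width: 0.0004
grip_force: 0.0
```

```bash
python3 - <<'E'
from h import *
go(.626,.112,.062)
f=lambda a:cv2.resize(a,None,fx=4,fy=4,interpolation=2)[:,:,::-1]
s=ctrl.camera("scene");t=ctrl.camera("top")
o=ctrl.get_obs()["ee_pos"];print("tcp in scene crop",(proj("scene",o)-[280,200])*4)
cv2.imwrite("pics/near.png",np.vstack([f(s[200:310,280:430]),]))
E
```

```text
2.9 [0.6266 0.1121 0.1019] [3.141e+00 1.000e-03 2.707e+00] 0.00042198171607391385 tool shift [ 0.0006 -0.0004  0.0399]
tcp in scene crop [[274.000331   208.42569867]]
```

View pics/near.png

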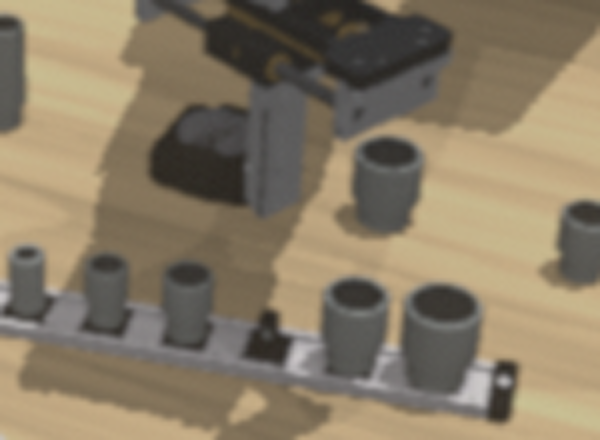

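The tips sit at crop (275,210), as projected, right above the bare post at (268,317). Descending to about 28 mm above the post and holding there.

Call:
jog_arm --pt "0 0 0.02 0 0 0 -1" --pt "0 0 0.012 0 0 0 -1" --pt "0 0 0.007 0 0 0 -1" --pt "0 0 0 0 0 0 -1" --pt "0 0 0 0 0 0 -1"

```text
time_s: 3.5
ee_pos: [0.6266, 0.1116, 0.0621]
eef_rot: [3.141, 0.001, 2.707]
force: [0.5, 0.1, -1.0]
grip_width: 0.0007
grip_force: 0.0
```

Call:
jog_arm --pt "0 0 0 0 0 0 -1" --pt "0 0 0 0 0 0 -1" --pt "0 0 0 0 0 0 -1" --pt "0 0 0 0 0 0 -1" --pt "0 0 0 0 0 0 -1"

```text
time_s: 4.0
ee_pos: [0.6263, 0.1116, 0.0615]
eef_rot: [3.142, 0.0, 2.707]
force: [-0.1, 0.8, 0.1]
grip_width: 0.0006
grip_force: 0.0
```

```bash
python3 - <<'E'
from h import *
go(.626,.112,.062)
f=lambda a:cv2.resize(a,None,fx=4,fy=4,interpolation=2)[:,:,::-1]
s=ctrl.camera("scene")
P=[[.626,.112,.034],[.626,.112,.010],[.465,.251,.044]]
print((proj("scene",P)-[280,200])*4)
cv2.imwrite("pics/near2.png",f(s[200:310,280:430]))
E
```

```text
4.0 [0.6263 0.1116 0.0615] [3.142 0.    2.707] 0.0005621758556610449 tool shift [ 0.0004  0.0003 -0.0005]
[[269.29339453 306.74865277]
 [267.43119454 340.08669697]
 [586.67021489 208.52428939]]
```

View pics/near2.png

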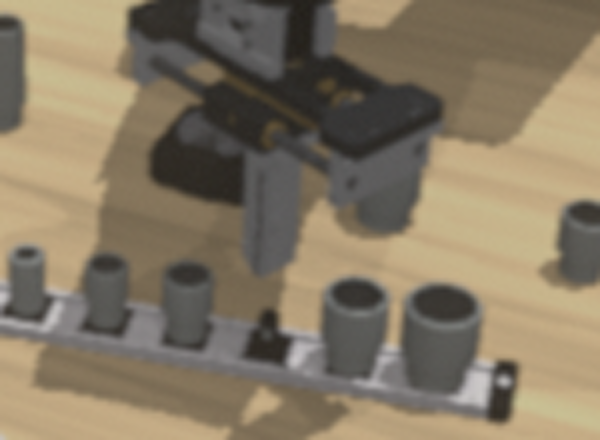

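The fingertips are over the bare post, whose top at (268,312) is within about 4 mm of the predicted (269,307). Holding to complete two seconds, then rising and crossing to the socket.

Call:
jog_arm --pt "0 0 0 0 0 0 -1" --pt "0 0 0 0 0 0 -1" --pt "0 0 0 0 0 0 -1" --pt "0 0 0 0 0 0 -1" --pt "0 0 0 0 0 0 -1"

```text
time_s: 4.55
ee_pos: [0.6263, 0.1116, 0.0614]
eef_rot: [-3.142, -0.0, 2.707]
force: [-0.4, 0.6, 0.1]
grip_width: 0.0004
grip_force: 0.0
```

Call:
jog_arm --pt "0 0 0 0 0 0 -1" --pt "0 0 0 0 0 0 -1" --pt "0 0 0 0 0 0 -1" --pt "0 0 0 0 0 0 -1" --pt "0 0 0 0 0 0 -1"

```text
time_s: 5.05
ee_pos: [0.6263, 0.1116, 0.0615]
eef_rot: [3.142, 0.0, 2.707]
force: [-0.2, -0.6, -0.1]
grip_width: 0.0005
grip_force: 0.0
```

Call:
jog_arm --pt "0 0 0 0 0 0 -1" --pt "0 0 0 0 0 0 -1" --pt "0 0 0 0 0 0 -1" --pt "0 0 0 0 0 0 -1" --pt "0 0 0 0 0 0 -1"

```text
time_s: 5.55
ee_pos: [0.6263, 0.1116, 0.0615]
eef_rot: [3.142, 0.0, 2.707]
force: [0.1, -0.6, -0.5]
grip_width: 0.0003
grip_force: 0.0
```

Call:
jog_arm --pt "0 0 -0.015 0 0 0 -1" --pt "0 0 -0.03 0 0 0 -1" --pt "0 0 -0.03 0 0 0 -1" --pt "0 0 -0.03 0 0 0 -1" --pt "0 0 -0.03 0 0 0 -1"

```text
time_s: 6.05
ee_pos: [0.6262, 0.1116, 0.1991]
eef_rot: [3.141, 0.001, 2.707]
force: [0.1, -0.0, -1.0]
grip_width: 0.0007
grip_force: 0.0
```

```bash
python3 -c "
from h import *
go(.466,.251,.2)"
```

```text
6.05 [0.6262 0.1116 0.1991] [3.141e+00 1.000e-03 2.707e+00] 0.0006715044610255259 tool shift [ 0.204   0.059  -0.0011]
```

Call:
jog_arm --pt "0.015 0.004 0 0 0 0 -1" --pt "0.025 0.007 0 0 0 0 -1" --pt "0.03 0.009 0 0 0 0 -1" --pt "0.03 0.009 0 0 0 0 -1" --pt "0.03 0.009 0 0 0 0 -1"

```text
time_s: 6.55
ee_pos: [0.5235, 0.2014, 0.1977]
eef_rot: [3.141, 0.001, 2.707]
force: [-0.1, -0.2, 0.2]
grip_width: 0.0004
grip_force: 0.0
```

Call:
jog_arm --pt "0.03 0.009 0 0 0 0 -1" --pt "0.025 0.007 0 0 0 0 -1" --pt "0.015 0.004 0 0 0 0 -1" --pt "0.004 0.001 0 0 0 0 -1" --pt "0 0 0 0 0 0 -1"

```text
time_s: 7.05
ee_pos: [0.4663, 0.251, 0.1969]
eef_rot: [3.141, 0.001, 2.707]
force: [0.1, -0.6, 0.3]
grip_width: 0.0005
grip_force: 0.0
```

```bash
python3 -c "
from h import *
go(.466,.251,.069)"
```

```text
7.05 [0.4663 0.251  0.1969] [3.141e+00 1.000e-03 2.707e+00] 0.0004733889415714197 tool shift [ 0.0004 -0.0002  0.1279]
```

Call:
jog_arm --pt "0 0 0.03 0 0 0 -1" --pt "0 0 0.03 0 0 0 -1" --pt "0 0 0.03 0 0 0 -1" --pt "0 0 0.02 0 0 0 -1" --pt "0 0 0.01 0 0 0 -1"

```text
time_s: 7.55
ee_pos: [0.4662, 0.2499, 0.0746]
eef_rot: [-3.14, -0.002, 2.706]
force: [-0.6, 0.1, -0.3]
grip_width: 0.0004
grip_force: 0.0
```

Call:
jog_arm --pt "0 0 0.007 0 0 0 -1" --pt "0 0 0 0 0 0 -1" --pt "0 0 0 0 0 0 -1" --pt "0 0 0 0 0 0 -1" --pt "0 0 0 0 0 0 -1"

```text
time_s: 8.05
ee_pos: [0.4664, 0.2511, 0.0701]
eef_rot: [3.141, 0.001, 2.707]
force: [0.4, -0.0, -0.7]
grip_width: 0.0003
grip_force: 0.0
```

```bash
python3 - <<'E'
from h import *
go(.466,.251,.069)
f=lambda a:cv2.resize(a,None,fx=4,fy=4,interpolation=2)[:,:,::-1]
s=ctrl.camera("scene")
o=ctrl.get_obs()["ee_pos"];q=o.copy();q[2]=.044
print((proj("scene",[o,q])-[330,180])*4)
cv2.imwrite("pics/near3.png",f(s[180:300,330:480]))
E
```

```text
8.05 [0.4664 0.2511 0.0701] [3.141e+00 1.000e-03 2.707e+00] 0.0003455308451204037 tool shift [ 0.0003 -0.0003  0.0011]
[[392.02193205 253.59554764]
 [386.34426621 289.70093167]]
```

View pics/near3.png

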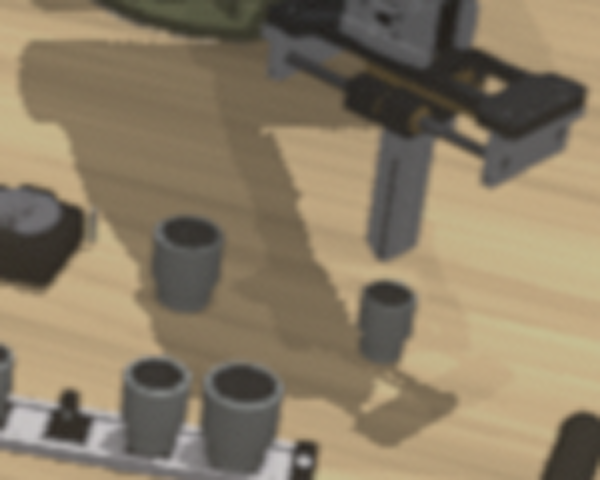

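The tips at (392,254) are over the 34 mm socket. Its mouth centre at (388,293) matches the projected (386,290), a couple of mm off. Holding, then handing in.

Call:
jog_arm --pt "0 0 0 0 0 0 -1" --pt "0 0 0 0 0 0 -1" --pt "0 0 0 0 0 0 -1" --pt "0 0 0 0 0 0 -1" --pt "0 0 0 0 0 0 -1"

```text
time_s: 8.6
ee_pos: [0.4661, 0.251, 0.0694]
eef_rot: [-3.142, -0.0, 2.707]
force: [-1.0, 0.1, 0.6]
grip_width: 0.0005
grip_force: 0.0
```

Call:
jog_arm --pt "0 0 0 0 0 0 -1" --pt "0 0 0 0 0 0 -1" --pt "0 0 0 0 0 0 -1" --pt "0 0 0 0 0 0 -1" --pt "0 0 0 0 0 0 -1"

```text
time_s: 9.1
ee_pos: [0.4661, 0.251, 0.0695]
eef_rot: [3.142, 0.0, 2.707]
force: [0.5, -0.8, -0.3]
grip_width: 0.0006
grip_force: 0.0
```

Call:
jog_arm --pt "0 0 0 0 0 0 -1" --pt "0 0 0 0 0 0 -1" --pt "0 0 0 0 0 0 -1" --pt "0 0 0 0 0 0 -1" --pt "0 0 0 0 0 0 -1"

```text
time_s: 9.6
ee_pos: [0.4661, 0.251, 0.0695]
eef_rot: [-3.142, -0.0, 2.707]
force: [-0.1, -0.1, 0.1]
grip_width: 0.0005
grip_force: 0.0
```

Call:
jog_arm --pt "0 0 0 0 0 0 -1" --pt "0 0 0 0 0 0 -1" --pt "0 0 0 0 0 0 -1" --pt "0 0 0 0 0 0 -1" --pt "0 0 0 0 0 0 -1"

```text
time_s: 10.1
ee_pos: [0.4661, 0.251, 0.0695]
eef_rot: [-3.142, 0.0, 2.707]
force: [-0.0, 0.7, -0.7]
grip_width: 0.0007
grip_force: 0.0
```

```bash
python3 -c "
from station import ctrl
print(ctrl.hand_in())"
```

```text
the job is handed in; nothing more can be done
None
```

The arm pointed at the bare post for about 2 s, then at the loose 34 mm socket, and was still over it at hand-in (about 10 s); I saw no sign of contact, and hand-in returned no verdict.

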